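# Clamp the board-holder boom on the repair bench

### The job

Clamp the boom of the circuit-board holder: swing the clamp's yellow hinged saddle over onto the tube and press its top down firmly for a moment, with about 12 N and never more than 25 N. Then pull the spring-loaded orange swing bolt out along its length, swing it upright into the saddle's slot without forcing it, and ease it down gently (do not let it snap) so that its square washer sits flat behind the raised lips; let go, and leave the boom in its place and everything else on the bench alone.

Things in the scene. Friction and masses are not known exactly. Their poses are not given: they have to be found in the camera images.
- clamp: Bench clamp fixed to the table: dark steel base plate 110 x 150 x 12 mm, aluminium block, black V cradle. Origin: centre of the underside; z up, x along the tube, +y to the saddle's hinge, -y to the swing bolt. In this frame (mm): tube axis y 0, z 62; saddle hinge axis (along x) y 34, z 62; bolt pin axis (along x) y -42, z 30.
- cap_hinge (a point): Point on the saddle's hinge axis, at the middle of the clamp's width; frame parallel to the clamp's.
- cap (a joint): Saddle angle about its hinge, rad: 0 = closed on the tube (rigid contact), 1.57 = standing on edge; starts 1.45 to 1.9, limit 2.1. Stiff hinge (0.1 N m): stays where it is left. Open, its outer (upper) side faces the clamp's +y: close it by pushing that side over towards -y and down.
- saddle: Yellow saddle, 48 mm wide (x). Origin on the hinge axis. Closed, in the clamp's frame (mm): flat top pad 48 x 24 over the tube, top z 87; slotted ear z 66 to 76 out to y -60; slot 13 wide (x), open at the outer end, closed end at y -36; two bright lips, top z 81, at y -60 to -55 on both sides of the slot. In its own frame: y less 34, z less 62.
- cap_pad (a point): Centre of the flat top pad of the saddle, straight over the tube when closed: the place to press.
- slot (a point): Centre of the washer's seat on the top face of the saddle's ear, on the slot's middle line (closed: y -42, z 76 mm in the clamp's frame).
- bolt_pin (a point): Point on the bolt's pin axis (along the clamp's x), at the middle of the slot.
- swing (a joint): Lean of the bolt about its pin, rad: 0 = upright in the slot, positive = leaning out to the clamp's -y; starts 0.8 to 1.1, limit 1.25. Stiff pivot (0.09 N m): stays where it is left. The shank meets the slot's closed end at about -0.02 rad; under 0.7 rad the bolt meets the lips of the closed saddle unless pulled out.
- lift (a joint): How far the bolt is pulled out along its length, m: 0 = sprung in, hard stop at 0.015. Spring pulls it in: 5.4 N at 0, 14.4 N at the stop. To pass the lips it must be out by at least 0.0105, best 0.013 to 0.015 (keep pulling while swinging: it tends to creep back in); seated on the closed saddle the spring holds it at about 0.002.
- bolt: Swing bolt: steel shank 10 mm thick, square steel washer 20 x 20 x 5 mm, orange grip head 12 mm thick (clamp's x), 18 wide, 38 tall. Origin on its axis, at the pin when lift = 0; z towards the head: washer z 44 to 49 mm, head 49 to 87. Pinched by its two flat faces (fingers closing along the clamp's x) it can pivot between the fingers.
- bolt_head (a point): On the bolt's axis, 9 mm below the end of the orange head (z 78 mm in the bolt's frame): a good place to grasp.
- washer (a point): On the bolt's axis, at the underside of the square washer.
- boom: The boom: loose aluminium tube, 30 mm thick and 220 mm long, lying in the cradle, with a black bar and a green circuit board at its +x end reaching to x 193 mm. Origin on the tube's axis at its middle; x along the tube. Total 0.45 kg.
- offcut: Bystander: upright aluminium tube offcut, 30 mm across, 50 mm tall.
- screwdriver: Bystander: red screwdriver lying on the mat.
- hard_drive: Bystander: black hard disk with a green board, 147 x 101 x 26 mm.
- tip_block: Bystander: blue block with brass tips, 50 x 75 x 52 mm.
- parts_tray: Bystander: clear compartment tray, 120 x 180 x 35 mm.
- pliers: Bystander: small pliers with red handles.
- screw_dish: Bystander: steel dish, 70 mm across, 22 mm tall.
Things that resemble listed ones, but are neither listed nor needed, are in the scene too. Leave any brown, green or turquoise look-alike of the clamp alone.

How it is judged:
By the outcome, as a careful person would: the job done as asked, in the order asked, and still so for the second after the job is handed in, with the robot touching nothing.
It also fails if it takes over 72 s, if anything falls off the work surface, if the arm or the gripper's body presses on something with over 40 N, if the wrist force passes 120 N, or if a joint passes its speed limit or range.

### The arm

A 6-joint arm with a two-finger parallel gripper is mounted at the origin on the work surface. World frame = base frame: x ahead of the robot, y to its left, z up, the work surface at z = 0. Lengths are in m, angles in rad, forces in N, time in s.
With the tool pointing down it reaches from about 0.35 to 0.95 m from the base axis. Payload 17.4 kg.
Tool frame: the origin (TCP) lies at the very end of the fingers, on their centre line; the grasp point (between the pads) lies r.hold_point_z behind it (r.hold_point_z is the distance from the TCP to the grasp point, in m); x points along the fingers, z is the direction in which the jaws open and shut, and the axes are right-handed (so a half turn about x gives the same grasp; the last joint's range is limited). The gripper opens to 93 mm and grips with 3 to 60 N. Pads are 15 mm wide; open, the fingers measure 128 mm over their backs; the gripper's body (75 mm by 188 mm) begins 65 mm behind the grasp point.
Start: joints at [1.247, 0.116, 1.442, -0, 1.584, -0.038], TCP at [0.19, 0.648, 0.219] pointing down, gripper open.
Joint ranges: [-2.83, 2.83], [-0.83, 2.19], [0.07, 2.5], [-1.14, 4.28], [0.01, 3], [-2.97, 2.97]. Speed limits (rad/s): [1.89, 1.89, 2.22, 3.14, 3.14, 3.14].

### API

Orientations are given as [roll, pitch, yaw] about the fixed x, y, z axes, in that order (R = Rz(yaw) Ry(pitch) Rx(roll)).
In Python, from cell import telemetry, imaging, finish_job, find_in, pinpoint, r gives the robot as it stands.
- The arm moves only by the tool step_arm, never from a script. Its argument "commands" is a list of rows, each a list of 2 entries, a list of its own where there are three numbers: the shift along the tool's x, y, z in units of 25 mm (1.0 is 25 mm), then the turn, a rotation vector about the tool's x, y, z in units of 8 degrees (1.0 is 8 degrees). In form: [[[x, y, z], [wx, wy, wz]], ...]. A call has 1 to 20 rows; each row is the pose to reach, as a shift and turn from the pose measured when the call began, along the tool's axes at that moment; what a row does not reach only later rows make up. A row lasts 1/10 s, in which the tool goes at most 50 mm and 8.59 degrees, less where a joint would pass 70% of its speed; a pose out of reach is approached as far as the arm can. A call with a gripper value outside its range is refused whole. "fingers" is the opening, from -1 (shut) to 1 (fully open), so that 0 is half open, set as the call begins (left out, the last holds). The fingers move at their own pace and stop on an object; the grip force is fixed at half the most. Time passes only in rows, so rows that repeat a pose let the fingers close. It gives the time, the measured TCP pose, the force and the opening at its end, in the units of the state.
- telemetry.observe(): the state, without advancing time (a new reading comes with each control period).
- imaging.grab_frame(name): name is "side" or "top"; returns a dict with "color" (420x560x3 uint8, red, green, blue), "z_map" (420x560 float32, m along the optical axis (not along the pixel's ray), 0 where there is no reading), "vertical_fov" (degrees; the focal length in pixels is half the picture's height over the tangent of half this angle, whatever the lens; pixels are square), "cx", "cy" (the principal point, pixels), "world_to_cam" (4x4, takes a point from world to camera coordinates). Camera axes: x right, y up, looking along -z (the intrinsics and any distortion apply to the point x, -y, -z); pixel columns grow to the right and rows downward; lengths in m; the calibration is good to about 2 mm. A picture is of the moment at which its call begins.
- finish_job(): hands the job in, once; it reports no verdict.
Trained networks look in the newest picture that a camera, given by its name, has taken for a name from the list of things; names that differ only in an ending like _2 or _b are one class to them, and where a whole thing is asked for, a point or a joint stands for the part that bears it (a point fixed in the world has none). Each returns a list of dicts, best first, with "conf" (0 to 1); they miss things now and then, are a little off and sometimes report something else, mostly with a low value. They report only what shows in the picture. A call takes as long as a camera call. They do not tell look-alikes from the thing itself.
- find_in(camera, thing): "extent" ([left, top, right, bottom] in pixels, round what is visible of it).
- pinpoint(camera, thing): "uv" ([column, row] in pixels: a listed point, or the origin of a listed thing).
The state is a dict: "t": time; "q": joint angles; "joint_velocities": joint speeds; "joint_efforts": joint torques, N m; "ee_pos": TCP position; "tool_rot": TCP orientation; "force": force on the tool from outside, world axes, zero at the start; "moment": the same for the moment, N m; "gripper_width": opening from 0.0 (shut) to 1.0 (fully open).
Only numpy, scipy, OpenCV 4.12 (cv2) and the standard library are available. Lean on these libraries where they do the work, as an engineer would, in place of code of your own. Each camera call takes 0.05 s, during which the arm holds its last target. There are 200 camera calls.

## Working session

There is one attempt and no reset: what is moved stays moved. The work goes in short steps, Python scripts to look and compute and a tool call to move; the robot and the scene stay as the last step left them, time stands still between calls to the robot, and variables do not carry over. Pictures are saved under pics/ and viewed, about 8 in all and at most 12, crops included, and the job is handed in when it is done.

Besides the shell and the picture viewer there is one more tool, called after ">>>" by a JSON object that holds its "name" and its "arguments", one argument or row to a line. step_arm: Moves the arm, as the interface text tells. Its arguments: {"type":"object","properties":{"commands":{"type":"array","items":{"type":"array"}},"fingers":{"type":"number"}},"required":["commands"]}

```bash
mkdir -p pics; ls; cat > h.py <<'E'
import numpy as np,cv2
from cell import telemetry, imaging, finish_job, find_in, pinpoint, r
from scipy.spatial.transform import Rotation as R
def K(f):
    h,w=f["color"].shape[:2]; fl=h/2/np.tan(np.radians(f["vertical_fov"])/2); return fl,f["cx"],f["cy"]
def w2p(f,P):
    fl,cx,cy=K(f); P=np.atleast_2d(P); c=(f["world_to_cam"]@np.c_[P,np.ones(len(P))].T).T
    return np.c_[cx+fl*c[:,0]/-c[:,2], cy-fl*c[:,1]/-c[:,2]]
def p2w(f,uv,d):
    fl,cx,cy=K(f); c=np.array([(uv[0]-cx)/fl*d,-(uv[1]-cy)/fl*d,-d,1]); return (np.linalg.inv(f["world_to_cam"])@c)[:3]
def depth(f,uv,k=1):
    u,v=np.round(uv).astype(int); z=f["z_map"][max(v-k,0):v+k+1,max(u-k,0):u+k+1]; z=z[z>0]; return np.median(z) if len(z) else 0
def cloud(f):
    fl,cx,cy=K(f); z=f["z_map"]; v,u=np.indices(z.shape); c=np.stack([(u-cx)/fl*z,-(v-cy)/fl*z,-z,np.ones_like(z)],-1)
    return (c@np.linalg.inv(f["world_to_cam"]).T)[...,:3]
def save(f,n,box=None,s=1):
    im=f["color"][:,:,::-1]
    if box: im=im[box[1]:box[3],box[0]:box[2]]
    cv2.imwrite("pics/"+n,cv2.resize(im,None,fx=s,fy=s,interpolation=cv2.INTER_CUBIC))
E
python3 - <<'E'
from h import *
print(telemetry.observe(), r.hold_point_z)
F={c:imaging.grab_frame(c) for c in("side","top")}
for c,f in F.items():
    print(c,K(f),{k:v for k,v in f.items() if k not in("color","z_map","world_to_cam")},np.linalg.inv(f["world_to_cam"]).round(3).tolist())
    for t in["clamp","cap_hinge","cap_pad","slot","bolt_pin","bolt_head","washer","boom","saddle","bolt"]:
        print(t,[(round(d["conf"],2),np.round(d["uv"],1).tolist(),p2w(f,d["uv"],depth(f,d["uv"])).round(3).tolist()) for d in pinpoint(c,t)[:4]])
im=np.vstack([F["side"]["color"],F["top"]["color"]])[:,:,::-1]
cv2.imwrite("pics/a.png",F["side"]["color"][:,:,::-1]);cv2.imwrite("pics/b.png",F["top"]["color"][:,:,::-1])
E
```

```text
pics
{'t': 0.0, 'q': array([ 1.24721827e+00,  1.16470124e-01,  1.44227267e+00, -3.70774036e-05,
        1.58400730e+00, -3.78076337e-02]), 'joint_velocities': array([-2.51564255e-04, -6.04825947e-04,  7.38185772e-04, -4.27893420e-05,
        1.09438373e-03,  1.37881980e-04]), 'joint_efforts': array([ 2.77191655e-03, -7.21262455e+01, -6.22623467e+01,  7.83327059e-02,
        2.35125114e-02, -1.00363591e-04]), 'ee_pos': array([0.19023711, 0.64741696, 0.21791128]), 'tool_rot': array([ 3.13580558,  1.56963829, -1.86235429]), 'force': array([ 0.19385339, -0.32969147,  0.48521307]), 'moment': array([ 0.02486523,  0.05239345, -0.02106048]), 'gripper_width': 1.0005135504550373} 0.0188
side (np.float64(501.03136138486286), 289.05992358720937, 211.5481181666498) {'vertical_fov': 45.480569813122756, 'cx': 289.05992358720937, 'cy': 211.5481181666498} [[-0.988, 0.095, -0.119, 0.436], [-0.152, -0.663, 0.733, 0.977], [-0.01, 0.742, 0.67, 0.985], [0.0, 0.0, 0.0, 1.0]]
clamp [(0.96, [228.8, 180.6], [0.814, -0.192, 0.02]), (0.9, [382.3, 306.7], [0.343, 0.261, 0.067]), (0.87, [292.4, 260.3], [0.569, 0.
[... 2949 characters left out ...]
.167, 0.075]), (0.4, [200.5, 293.8], [0.345, 0.183, 0.118])]
washer [(0.62, [353.0, 133.9], [0.818, -0.253, 0.096]), (0.6, [317.1, 269.4], [0.417, -0.149, 0.077]), (0.58, [128.4, 287.3], [0.356, 0.414, 0.029]), (0.5, [259.6, 207.9], [0.596, 0.022, 0.067])]
boom [(0.76, [236.6, 216.5], [0.569, 0.09, 0.074])]
saddle [(0.71, [182.1, 299.1], [0.326, 0.243, 0.074]), (0.69, [224.8, 215.0], [0.574, 0.126, 0.066]), (0.68, [327.8, 132.7], [0.829, -0.182, 0.067]), (0.59, [298.2, 281.6], [0.381, -0.094, 0.071])]
bolt [(0.67, [251.2, 206.9], [0.603, 0.049, 0.039]), (0.64, [202.6, 291.2], [0.352, 0.177, 0.116]), (0.6, [317.5, 271.2], [0.411, -0.15, 0.079]), (0.53, [349.6, 140.6], [0.804, -0.247, 0.074])]
```

View pics/a.png

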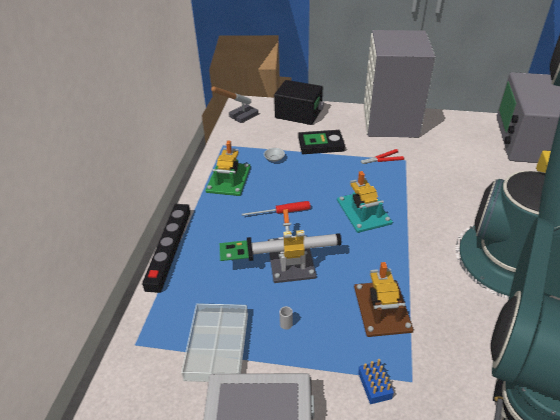

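View pics/b.png

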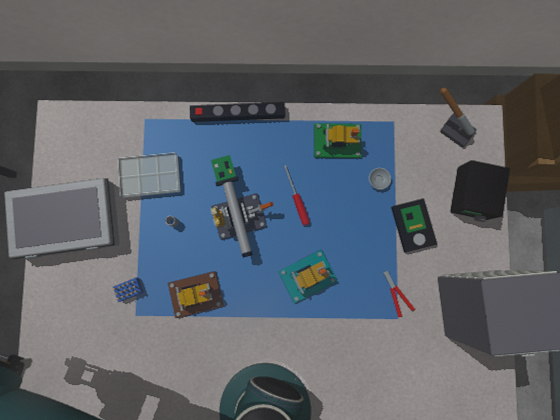

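The target is the clamp with the dark plate, the open saddle and the boom: side (292,260), top (238,217). The look-alikes are brown (side 382,306), teal (365,212) and green (229,180), and all three are already closed. Next I'll fit the pose and confirm it in a crop.

```bash
cat >> h.py <<'E'
def T(yaw,x,y):
    M=np.eye(4);M[:3,:3]=R.from_euler('z',yaw).as_matrix();M[:2,3]=x,y;return M
def cw(M,P): return np.atleast_2d(P)@M[:3,:3].T+M[:3,3]
E
python3 - <<'E'
from h import *
from scipy.optimize import least_squares
F={c:imaging.grab_frame(c) for c in("side","top")}
pts=[]
tube=[];yel=[];org=[];plate=[]
for c,f in F.items():
    C=cloud(f);h=cv2.cvtColor(f["color"],cv2.COLOR_RGB2HSV).astype(int)
    near=(np.hypot(C[...,0]-.57,C[...,1]-.09)<.17)&(f["z_map"]>0)&(C[...,1]<.25)
    ye=near&(h[...,1]>130)&(h[...,0]>18)&(h[...,0]<32)&(h[...,2]>90)&(C[...,2]>.02)&(np.hypot(C[...,0]-.57,C[...,1]-.09)<.1)
    orr=near&(h[...,1]>150)&(h[...,0]>5)&(h[...,0]<16)&(C[...,2]>.03)
    tu=near&(h[...,1]<60)&(C[...,2]>.06)&(C[...,2]<.082)
    pl=near&(C[...,2]>.007)&(C[...,2]<.016)&(h[...,1]<110)&(np.hypot(C[...,0]-.57,C[...,1]-.09)<.11)
    print(c,ye.sum(),orr.sum(),tu.sum(),pl.sum())
    for n,m in(("yel",ye),("org",orr),("tube",tu)):
        P=C[m]; print(n,P.mean(0).round(4),P.min(0).round(3),P.max(0).round(3), np.median(P,0).round(4))
    # tube ridge
    P=C[tu];d=P[:,:2]-P[:,:2].mean(0);u,s,vt=np.linalg.svd(d,full_matrices=False);print("tube dir",np.degrees(np.arctan2(vt[0,1],vt[0,0]))%180,s)
    P=C[pl][:,:2];rect=cv2.minAreaRect(P.astype(np.float32));print("plate",rect)
    v,u=np.nonzero(orr); print("org px",u.mean(),v.mean(),u.min(),u.max(),v.min(),v.max())
save(F["side"],"c1.png",(235,190,350,290),6);save(F["top"],"c2.png",(200,150,300,265),5)
np.savez("f0.npz",**{c+k:f[k] for c,f in F.items() for k in f})
E
```

```text
side 389 51 955 760
yel [0.5616 0.1466 0.1121] [0.536 0.112 0.06 ] [0.591 0.159 0.158] [0.5618 0.1474 0.1116]
org [0.6036 0.0053 0.0818] [ 0.598 -0.011  0.068] [0.611 0.023 0.095] [0.6033 0.0049 0.0822]
tube [0.5814 0.1009 0.072 ] [0.452 0.018 0.06 ] [0.737 0.163 0.082] [0.5986 0.1046 0.0725]
tube dir 16.34200156473753 [2.46332538 0.53941574]
plate ((0.5767195224761963, 0.08971036225557327), (0.11053761839866638, 0.1529054492712021), 16.722219467163086)
org px 285.6470588235294 215.05882352941177 284 287 209 222
top 35 40 961 648
yel [0.5575 0.1396 0.1312] [0.539 0.132 0.078] [0.581 0.153 0.163] [0.5555 0.1373 0.1509]
org [0.6027 0.0033 0.0795] [ 0.595 -0.015  0.066] [0.609 0.018 0.093] [0.6033 0.0029 0.0801]
tube [0.5777 0.0944 0.0719] [0.456 0.015 0.06 ] [0.735 0.159 0.082] [0.5764 0.0943 0.0726]
tube dir 17.27822125649402 [1.96399181 0.54653464]
plate ((0.5786083936691284, 0.08854632079601288), (0.11038525402545929, 0.14913541078567505), 16.956968307495117)
org px 265.875 205.325 261 272 203 208
```

View pics/c1.png

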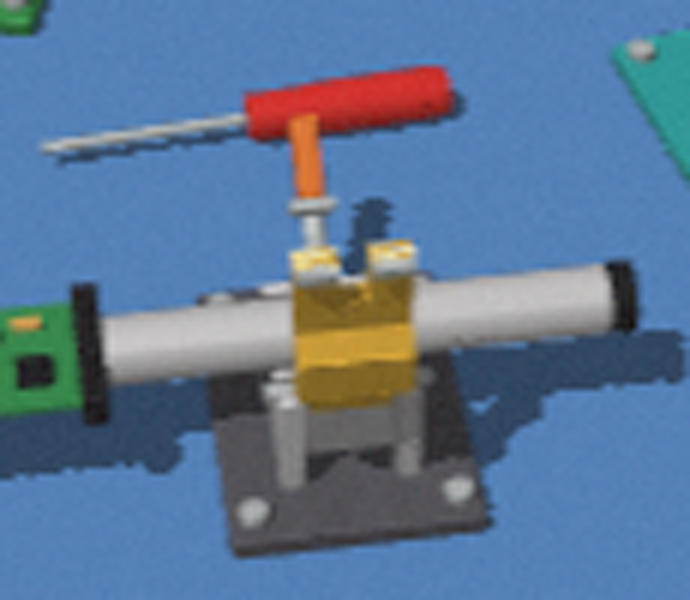

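View pics/c2.png

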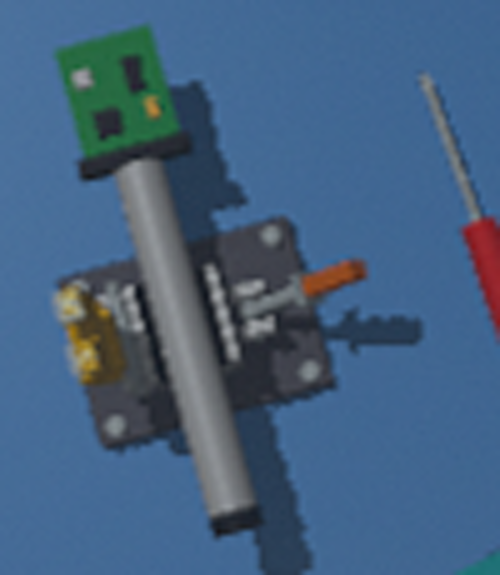

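The crop confirms it: dark plate, boom lying in the cradle, yellow saddle standing open, and the orange bolt leaning out. Now the angles and the first target.

```bash
cat >> h.py <<'E'
M=T(0.2935,.5778,.0891)
def toolR(tilt,M=None,flip=1):
    # tool x down, tool z along clamp x*flip; tilt = bolt lean (rotation about clamp x)
    x=np.array([0,0,-1.]);z=np.array([flip,0,0.]);y=np.cross(z,x)
    B=np.c_[x,y,z]; M=globals()['M'] if M is None else M
    # bolt axis leaning to -y: axis=(0,-sin,cos) = Rx(+tilt) z
    return M[:3,:3]@R.from_euler('x',tilt).as_matrix()@B
def rel(pos,Rm,s=None):
    s=s or telemetry.observe(); R0=R.from_euler('xyz',s["tool_rot"]).as_matrix()
    return (R0.T@(np.asarray(pos)-s["ee_pos"])/.025).round(3), (R.from_matrix(R0.T@Rm).as_rotvec(degrees=True)/8).round(3)
def inC(P): return (np.atleast_2d(P)-M[:3,3])@M[:3,:3]
E
python3 - <<'E'
from h import *
s=telemetry.observe();R0=R.from_euler('xyz',s["tool_rot"]).as_matrix();print(R0.round(3))
Z=np.load("f0.npz")
for c in("side","top"):
    f={k[len(c):]:Z[k] for k in Z.files if k.startswith(c)};C=cloud(f);h=cv2.cvtColor(f["color"],cv2.COLOR_RGB2HSV).astype(int)
    near=np.hypot(C[...,0]-.57,C[...,1]-.09)<.12
    orr=near&(h[...,1]>150)&(h[...,0]>5)&(h[...,0]<16)&(C[...,2]>.03);P=inC(C[orr])*1000
    e=P.mean(0);print(c,"bolt",e.round(1),"ang",np.arctan2(-(P[:,1]+42),P[:,2]-30).mean().round(3),P.min(0).round(1),P.max(0).round(1), np.hypot(P[:,1]+42,P[:,2]-30).max())
    ye=near&(h[...,1]>110)&(h[...,0]>18)&(h[...,0]<32)&(C[...,2]>.065);P=inC(C[ye])*1000
    print("saddle",P.mean(0).round(1)); 
    for lo in range(66,166,8):
        q=P[(P[:,2]>lo)&(P[:,2]<lo+8)]
        if len(q): print(lo,len(q),"y",np.percentile(q[:,1],[5,50,95]).round(1),"x",q[:,0].min().round(1),q[:,0].max().round(1))
    tu=np.hypot(C[...,0]-.57,C[...,1]-.09)<.11
    tu&=(h[...,1]<60)&(C[...,2]>.070)&(C[...,2]<.082);P=inC(C[tu])*1000
    for a,b in((-100,-40),(40,70)):
        q=P[(P[:,0]>a)&(P[:,0]<b)];print("tube",len(q),q.mean(0).round(1),np.percentile(q[:,2],98).round(1))
for fl in(1,-1):print(fl,rel(cw(M,[[0,.1,.16]])[0],toolR(0,flip=fl)),rel(cw(M,[[0,.1,.16]])[0],toolR(.95,flip=fl))[1])
E
```

```text
[[-0.    -0.959  0.282]
 [-0.     0.282  0.959]
 [-1.     0.    -0.   ]]
side bolt [  0.4 -87.7  81.8] ang 0.719 [  -4.9 -105.1   67.5] [  4.9 -70.1  95.1] 85.98348900502941
saddle [  0.8  59.8 113. ]
66 14 y [25.4 50.5 53.2] x -14.1 20.7
74 1 y [50.3 50.3 50.3] x 23.4 23.4
82 29 y [60.8 63.4 66.7] x -21.9 23.3
90 44 y [62.9 65.4 68.5] x -21.8 22.6
98 41 y [61.2 65.8 67.6] x -23.6 22.7
106 88 y [54.6 61.7 67.4] x -23.7 23.5
114 51 y [54.9 57.  61.5] x -21.7 23.5
122 42 y [54.6 56.7 58.2] x -20.0 23.4
130 46 y [49.5 57.1 59.4] x -20.1 23.6
138 26 y [56.6 58.8 60.7] x -20.1 23.5
146 1 y [49.5 49.5 49.5] x -9.1 -9.1
154 11 y [51.2 56.4 57.5] x -20.7 15.8
tube 181 [-69.8   9.4  76.1] 81.1
tube 92 [55.1  8.3 75.8] 81.2
top bolt [ -1.  -89.3  79.5] ang 0.757 [  -5.9 -107.7   65.6] [  5.5 -73.4  92.7] 88.5885979078498
saddle [ -4.1  51.1 120.7]
74 8 y [43.  45.8 47.4] x -16.4 14.1
82 15 y [43.  45.6 51.2] x -21.6 17.0
90 2 y [59.  60.  61.1] x -23.2 -22.9
98 4 y [62.  62.8 63.9] x -23.1 7.5
106 8 y [45.3 59.8 64. ] x -22.5 9.9
114 6 y [45.1 45.6 45.9] x -20.7 15.3
122 7 y [45.9 49.6 53.4] x -11.9 17.2
130 10 y [46.8 52.8 56. ] x -22.9 14.0
138 4 y [46.9 47.7 48.3] x -7.2 19.4
146 15 y [48.2 55.  59.3] x -23.4 18.4
154 10 y [49.2 52.8 57. ] x -21.2 22.5
162 1 y [51.8 51.8 51.8] x -8.5 -8.5
tube 168 [-70.2   2.6  75.2] 80.7
tube 80 [54.9  2.6 75.3] 80.8
1 (array([  2.345, -18.98 , -13.717]), array([ 7.101, -0.   , -0.   ])) [ 6.541 -3.364  6.221]
-1 (array([  2.345, -18.98 , -13.717]), array([-15.399,   0.   ,  -0.   ])) [-14.023  -7.212  -3.9  ]
```

>>> {"name": "step_arm", "arguments": {
  "commands": [
    [[0,-1,-0.7],[0.4,0,0]],
    [[0,-2.4,-1.7],[0.9,0,0]],
    [[0,-3.8,-2.7],[1.4,0,0]],
    [[0,-5.2,-3.8],[2,0,0]],
    [[0,-6.6,-4.8],[2.5,0,0]],
    [[0,-8,-5.8],[3,0,0]],
    [[0,-9.5,-6.9],[3.5,0,0]],
    [[0,-11,-7.9],[4.1,0,0]],
    [[0,-12.4,-9],[4.6,0,0]],
    [[0,-13.8,-10],[5.2,0,0]],
    [[0,-15.2,-11],[5.7,0,0]],
    [[0,-16.6,-12],[6.2,0,0]],
    [[0,-18,-13],[6.7,0,0]],
    [[0,-18.6,-13.4],[7,0,0]],
    [[0,-19,-13.7],[7.1,0,0]],
    [[0,-19,-13.7],[7.1,0,0]]
  ],
  "fingers": -1
}}

```text
t: 2.8
ee_pos: [0.5498, 0.1847, 0.2185]
tool_rot: [3.015, 1.57, -2.975]
force: [-0.2, -0.0, -0.1]
gripper_width: 0.004
```

```bash
python3 - <<'E'
from h import *
from scipy.optimize import least_squares
Z=np.load("f0.npz")
for c in("side","top"):
    f={k[len(c):]:Z[k] for k in Z.files if k.startswith(c)};C=cloud(f);h=cv2.cvtColor(f["color"],cv2.COLOR_RGB2HSV).astype(int)
    P=inC(C.reshape(-1,3))*1000;S=h.reshape(-1,3)[:,1]
    m=(S<60)&(abs(P[:,1])<22)&(P[:,2]>58)&(P[:,2]<90)&(((P[:,0]>-95)&(P[:,0]<-30))|((P[:,0]>30)&(P[:,0]<75)));P=P[m]
    g=lambda p:np.hypot(P[:,1]-p[0]-p[2]*P[:,0],(P[:,2]-p[1]-p[3]*P[:,0]))-15
    print(c,len(P),least_squares(g,[0,62,0,0],loss='soft_l1').x.round(4))
s=telemetry.observe();print(s["q"].round(3),s["t"],s["force"].round(2),inC(s["ee_pos"]).round(4),s["gripper_width"])
fl=1
print(rel(cw(M,[[0,.092,.096]])[0],toolR(0)))
E
```

```text
side 475 [ 3.36980e+00  6.36691e+01 -4.30000e-03 -4.60000e-03]
top 358 [ 2.88650e+00  6.23144e+01 -2.80000e-03 -1.00000e-03]
[ 0.28  -0.091  1.651  0.     1.582 -0.013] 2.8 [-0.19 -0.   -0.09] [[0.0008 0.0997 0.2185]] 0.004112318702366633
(array([ 4.9  , -0.307, -0.032]), array([-0.001, -0.002, -0.   ]))
```

```bash
sed -i 's/^M=T.*/M=T(0.2905,.5778-.0025*np.sin(.2905),.0891+.0025*np.cos(.2905))/' h.py; python3 - <<'E'
from h import *
Rm=toolR(0)
print(rel(cw(M,[[0,.085,.097]])[0],Rm))
# arc offsets from pose A=(0,.085,.097), in tool axes
for th in [1.67,1.5,1.35,1.2,1.05,.9,.75,.6,.5,.4,.3,.2,.1,.05,0]:
    y=34-36*np.cos(th)+25*np.sin(th)+7.5*min(1,th/.5); z=62+36*np.sin(th)+25*np.cos(th)
    P=M[:3,:3]@np.array([0,y-85,z-97])/25
    print(th,round(y,1),round(z,1),(Rm.T@P).round(2))
E
```

```text
(array([ 4.86 , -0.487, -0.021]), array([ 0.02 , -0.002, -0.   ]))
1.67 69.9 95.3 [ 0.07 -0.6   0.  ]
1.5 63.9 99.7 [-0.11 -0.84 -0.  ]
1.35 58.0 102.6 [-0.22 -1.08  0.  ]
1.2 51.8 104.6 [-0.3  -1.33 -0.  ]
1.05 45.3 105.7 [-0.35 -1.59 -0.  ]
0.9 38.7 105.7 [-0.35 -1.85  0.  ]
0.75 32.2 104.8 [-0.31 -2.11 -0.  ]
0.6 25.9 103.0 [-0.24 -2.36  0.  ]
0.5 21.9 101.2 [-0.17 -2.52 -0.  ]
0.4 16.6 99.0 [-0.08 -2.74 -0.  ]
0.3 11.5 96.5 [ 0.02 -2.94  0.  ]
0.2 6.7 93.7 [ 0.13 -3.13 -0.  ]
0.1 2.2 90.5 [ 0.26 -3.31  0.  ]
0.05 0.0 88.8 [ 0.33 -3.4  -0.  ]
0 -2.0 87.0 [ 0.4  -3.48 -0.  ]
```

>>> {"name": "step_arm", "arguments": {
  "commands": [
    [[1,0,0],[0,0,0]],
    [[2,0,0],[0,0,0]],
    [[3,-0.1,0],[0,0,0]],
    [[4,-0.2,0],[0,0,0]],
    [[4.5,-0.4,0],[0,0,0]],
    [[4.8,-0.5,0],[0,0,0]],
    [[4.86,-0.5,-0.02],[0.02,0,0]],
    [[4.86,-0.5,-0.02],[0.02,0,0]]
  ]
}}

```text
t: 3.6
ee_pos: [0.5531, 0.1729, 0.0979]
tool_rot: [0.167, 1.57, 0.458]
force: [0.1, 0.4, -0.1]
gripper_width: 0.007
```

>>> {"name": "step_arm", "arguments": {
  "commands": [
    [[0.05,-0.2,0],[0,0,0]],
    [[0.07,-0.4,0],[0,0,0]],
    [[0.05,-0.6,0],[0,0,0]],
    [[-0.04,-0.72,0],[0,0,0]],
    [[-0.11,-0.84,0],[0,0,0]],
    [[-0.17,-0.96,0],[0,0,0]],
    [[-0.22,-1.08,0],[0,0,0]],
    [[-0.26,-1.2,0],[0,0,0]],
    [[-0.3,-1.33,0],[0,0,0]],
    [[-0.33,-1.46,0],[0,0,0]],
    [[-0.35,-1.59,0],[0,0,0]],
    [[-0.35,-1.72,0],[0,0,0]],
    [[-0.35,-1.85,0],[0,0,0]],
    [[-0.35,-1.85,0],[0,0,0]]
  ]
}}

```text
t: 5.0
ee_pos: [0.5665, 0.1281, 0.1066]
tool_rot: [-0.339, 1.57, -0.049]
force: [-0.1, 0.1, 0.3]
gripper_width: 0.005
```

```bash
python3 - <<'E'
from h import *
s=telemetry.observe();print(s["force"].round(2),inC(s["ee_pos"]).round(4),s["t"])
f=imaging.grab_frame("side");save(f,"d.png",(235,170,350,290),5)
E
```

```text
[-0.09  0.1   0.32] [[0.0003 0.0381 0.1066]] 5.0
```

View pics/d.png

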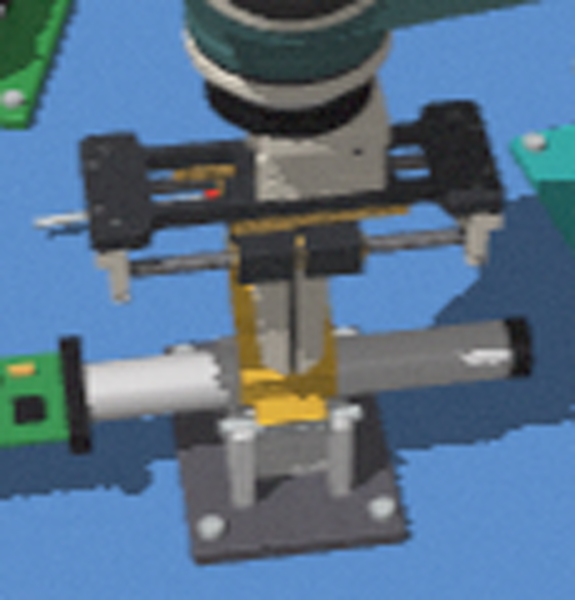

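The picture shows the saddle tilting over ahead of the fingers, at about (285,380) in the crop. I'll continue the arc.

>>> {"name": "step_arm", "arguments": {
  "commands": [
    [[0.02,-0.13,0],[0,0,0]],
    [[0.04,-0.26,0],[0,0,0]],
    [[0.07,-0.39,0],[0,0,0]],
    [[0.11,-0.51,0],[0,0,0]],
    [[0.18,-0.67,0],[0,0,0]],
    [[0.27,-0.89,0],[0,0,0]],
    [[0.32,-1,0],[0,0,0]],
    [[0.37,-1.09,0],[0,0,0]],
    [[0.42,-1.19,0],[0,0,0]],
    [[0.48,-1.28,0],[0,0,0]],
    [[0.52,-1.35,0],[0,0,0]],
    [[0.56,-1.41,0],[0,0,0]],
    [[0.6,-1.46,0],[0,0,0]],
    [[0.6,-1.46,0],[0,0,0]]
  ]
}}

```text
t: 6.45
ee_pos: [0.5769, 0.0932, 0.0915]
tool_rot: [-0.518, 1.57, -0.228]
force: [-0.6, 0.3, 0.0]
gripper_width: 0.004
```

>>> {"name": "step_arm", "arguments": {
  "commands": [
    [[0.02,-0.02,0],[0,0,0]],
    [[0.04,-0.04,0],[0,0,0]],
    [[0.06,-0.06,0],[0,0,0]],
    [[0.08,-0.08,0],[0,0,0]],
    [[0.08,-0.08,0],[0,0,0]]
  ]
}}

```text
t: 6.95
ee_pos: [0.5775, 0.0912, 0.0895]
tool_rot: [-0.441, 1.57, -0.151]
force: [0.6, 1.2, -0.2]
gripper_width: 0.007
```

>>> {"name": "step_arm", "arguments": {
  "commands": [
    [[0.01,0,0],[0,0,0]],
    [[0.02,0,0],[0,0,0]],
    [[0.03,0,0],[0,0,0]],
    [[0.04,0,0],[0,0,0]],
    [[0.04,0,0],[0,0,0]]
  ]
}}

```text
t: 7.45
ee_pos: [0.5776, 0.091, 0.0888]
tool_rot: [-0.78, 1.57, -0.49]
force: [-0.8, -1.8, 4.5]
gripper_width: 0.003
```

>>> {"name": "step_arm", "arguments": {
  "commands": [
    [[0.01,0,0],[0,0,0]],
    [[0.02,0,0],[0,0,0]],
    [[0.02,0,0],[0,0,0]],
    [[0.02,0,0],[0,0,0]]
  ]
}}

```text
t: 7.85
ee_pos: [0.5777, 0.0908, 0.0885]
tool_rot: [-0.878, 1.569, -0.588]
force: [-2.4, -1.2, 5.9]
gripper_width: 0.009
```

```bash
python3 - <<'E'
from h import *
s=telemetry.observe();print(s["force"].round(2),inC(s["ee_pos"]).round(4),s["t"])
f=imaging.grab_frame("side");save(f,"e.png",(235,170,350,290),5)
E
```

```text
[-2.44 -1.16  5.88] [[ 0.0004 -0.0008  0.0885]] 7.85
```

View pics/e.png

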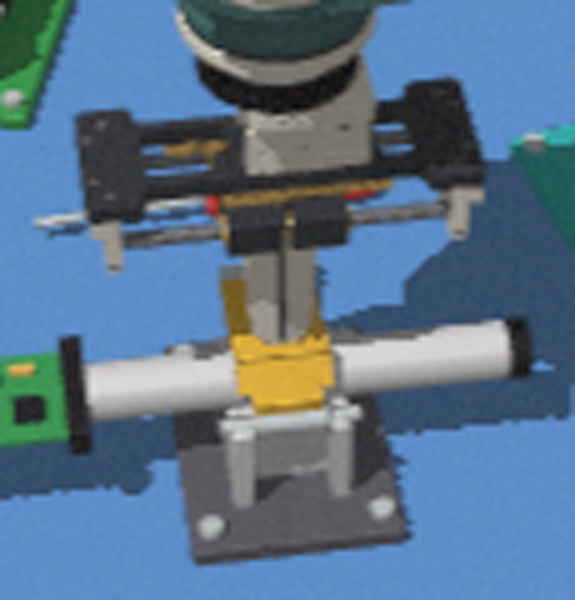

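>>> {"name": "step_arm", "arguments": {
  "commands": [
    [[0.01,0,0],[0,0,0]],
    [[0.02,0,0],[0,0,0]],
    [[0.025,0,0],[0,0,0]],
    [[0.025,0,0],[0,0,0]]
  ]
}}

```text
t: 8.3
ee_pos: [0.5777, 0.0907, 0.0882]
tool_rot: [-0.935, 1.569, -0.645]
force: [-3.0, -1.9, 7.9]
gripper_width: 0.004
```

>>> {"name": "step_arm", "arguments": {
  "commands": [
    [[0.01,0,0],[0,0,0]],
    [[0.02,0,0],[0,0,0]],
    [[0.025,0,0],[0,0,0]],
    [[0.025,0,0],[0,0,0]]
  ]
}}

```text
t: 8.7
ee_pos: [0.5778, 0.0906, 0.088]
tool_rot: [-0.98, 1.569, -0.69]
force: [-3.1, -1.0, 8.1]
gripper_width: 0.007
```

>>> {"name": "step_arm", "arguments": {
  "commands": [
    [[0.015,0,0],[0,0,0]],
    [[0.03,0,0],[0,0,0]],
    [[0.035,0,0],[0,0,0]],
    [[0.035,0,0],[0,0,0]]
  ]
}}

```text
t: 9.1
ee_pos: [0.5778, 0.0904, 0.0878]
tool_rot: [-0.986, 1.568, -0.696]
force: [-3.8, -2.4, 9.8]
gripper_width: 0.008
```

>>> {"name": "step_arm", "arguments": {
  "commands": [
    [[0.015,0,0],[0,0,0]],
    [[0.03,0,0],[0,0,0]],
    [[0.035,0,0],[0,0,0]],
    [[0.035,0,0],[0,0,0]]
  ]
}}

```text
t: 9.5
ee_pos: [0.5779, 0.0903, 0.0876]
tool_rot: [-1.005, 1.568, -0.715]
force: [-4.5, -2.1, 9.9]
gripper_width: 0.006
```

>>> {"name": "step_arm", "arguments": {
  "commands": [
    [[0.02,0,0],[0,0,0]],
    [[0.035,0,0],[0,0,0]],
    [[0.045,0,0],[0,0,0]],
    [[0.045,0,0],[0,0,0]],
    [[0.045,0,0],[0,0,0]],
    [[0.045,0,0],[0,0,0]]
  ]
}}

```text
t: 10.1
ee_pos: [0.5779, 0.0902, 0.0874]
tool_rot: [-0.974, 1.568, -0.684]
force: [-4.8, -2.0, 12.2]
gripper_width: 0.003
```

Pressing at 12.2 N. I'll hold it for a moment, still near that force, then lift off.

>>> {"name": "step_arm", "arguments": {
  "commands": [
    [[0.035,0,0],[0,0,0]],
    [[0.035,0,0],[0,0,0]],
    [[0.035,0,0],[0,0,0]],
    [[0.035,0,0],[0,0,0]],
    [[0.035,0,0],[0,0,0]],
    [[0.035,0,0],[0,0,0]],
    [[0.035,0,0],[0,0,0]],
    [[0.035,0,0],[0,0,0]]
  ]
}}

```text
t: 10.9
ee_pos: [0.5779, 0.0902, 0.0874]
tool_rot: [-0.943, 1.567, -0.653]
force: [-5.3, -1.0, 12.3]
gripper_width: 0.006
```

>>> {"name": "step_arm", "arguments": {
  "commands": [
    [[-0.1,0,0],[0,0,0]],
    [[-0.5,0,0],[0,0,0]],
    [[-1.2,0,0],[0,0,0]],
    [[-2.2,0,0],[0,0,0]],
    [[-3.5,0,0],[0,0,0]],
    [[-4.5,0,0],[0,0,0]],
    [[-4.5,0,0],[0,0,0]]
  ]
}}

```text
t: 11.6
ee_pos: [0.5788, 0.0906, 0.2053]
tool_rot: [-0.435, 1.562, -0.145]
force: [1.7, 0.0, 0.2]
gripper_width: 0.009
```

```bash
python3 - <<'E'
from h import *
s=telemetry.observe();print(s["force"].round(2),inC(s["ee_pos"]).round(4),s["t"],s["q"].round(2))
print(R.from_euler('xyz',s["tool_rot"]).as_matrix().round(3).tolist())
f=imaging.grab_frame("side");F=imaging.grab_frame("top")
a=cv2.resize(f["color"][170:290,235:350],None,fx=5,fy=5);b=cv2.resize(F["color"][160:260,215:290],None,fx=4,fy=4)
np.savez("f1.npz",**{c+k:g[k] for c,g in(("side",f),("top",F)) for k in g})
cv2.imwrite("pics/g.png",a[:,:,::-1])
for c,f in(("side",f),("top",F)):
    C=cloud(f);h=cv2.cvtColor(f["color"],cv2.COLOR_RGB2HSV).astype(int)
    near=np.hypot(C[...,0]-.57,C[...,1]-.09)<.12
    ye=near&(h[...,1]>110)&(h[...,0]>18)&(h[...,0]<32)&(C[...,2]>.065)&(C[...,2]<.1);P=inC(C[ye])*1000
    for y0 in range(-60,20,8):
        q=P[(P[:,1]>y0)&(P[:,1]<y0+8)]
        if len(q):print(c,y0,len(q),"z",np.median(q[:,2]).round(1),"x",q[:,0].min().round(1),q[:,0].max().round(1))
    orr=near&(h[...,1]>150)&(h[...,0]>5)&(h[...,0]<16)&(C[...,2]>.03);P=inC(C[orr])*1000
    print("bolt",len(P),P.mean(0).round(1),P.min(0).round(1),P.max(0).round(1))
E
```

```text
[1.68 0.04 0.24] [[ 0.0014 -0.0014  0.2053]] 11.6 [ 0.11 -0.08  1.66 -0.    1.55 -0.18]
[[0.009, -0.286, 0.958], [-0.001, 0.958, 0.286], [-1.0, -0.004, 0.008]]
side -60 6 z 77.0 x -13.9 23.0
side -52 23 z 79.2 x -21.5 21.5
side -44 35 z 79.2 x -22.8 22.4
side -36 37 z 78.1 x -23.4 23.5
side -28 35 z 79.0 x -22.8 22.0
side -20 3 z 79.4 x -16.8 23.1
side -12 31 z 89.1 x -22.5 23.5
side -4 46 z 89.5 x -23.9 22.3
side 4 50 z 88.5 x -23.3 23.3
side 12 82 z 83.7 x -23.8 21.6
bolt 50 [  0.6 -90.6  81.9] [  -5.  -106.7   68.6] [  5.1 -74.8  92. ]
top -12 3 z 86.7 x -22.5 -19.0
top -4 5 z 87.8 x -23.7 -18.2
top 4 7 z 84.4 x -23.2 -18.2
top 12 6 z 82.7 x -23.3 -16.7
bolt 40 [ -0.7 -91.8  79.9] [  -5.4 -110.4   65.1] [  5.  -76.   92.9]
```

View pics/g.png

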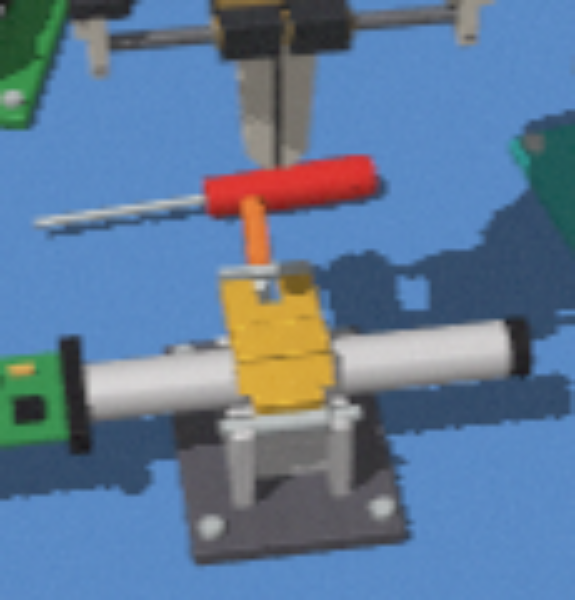

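```bash
cat >> h.py <<'E'
PH=.905
def tcpb(z,ph,dy=0): # TCP pos for bolt-frame axial position z at lean ph
    return cw(M,[[0,-.042-z*np.sin(ph),.030+z*np.cos(ph)]])[0]
E
python3 - <<'E'
from h import *
print("via",rel(cw(M,[[0,-.136,.18]])[0],toolR(PH)));print("pre",rel(tcpb(.119,PH),toolR(PH)))
E
```

```text
via (array([ 0.858, -5.39 , -0.017]), array([0.008, 0.025, 6.503]))
pre (array([ 3.917, -5.365, -0.027]), array([0.008, 0.025, 6.503]))
```

>>> {"name": "step_arm", "arguments": {
  "commands": [
    [[0,-0.8,0],[0,0,0.7]],
    [[0,-1.6,0],[0,0,1.4]],
    [[0,-2.4,0],[0,0,2.1]],
    [[0.2,-3.2,0],[0,0,2.8]],
    [[0.4,-4,0],[0,0,3.5]],
    [[0.6,-4.7,0],[0,0,4.2]],
    [[0.8,-5.2,0],[0,0,4.9]],
    [[0.9,-5.4,0],[0,0,5.6]],
    [[0.9,-5.4,0],[0,0,6.2]],
    [[1.5,-5.4,-0.02],[0,0,6.5]],
    [[2.3,-5.37,-0.03],[0,0.02,6.5]],
    [[3.1,-5.37,-0.03],[0,0.02,6.5]],
    [[3.7,-5.37,-0.03],[0,0.02,6.5]],
    [[3.92,-5.37,-0.03],[0,0.02,6.5]],
    [[3.92,-5.37,-0.03],[0,0.02,6.5]]
  ],
  "fingers": 0
}}

```text
t: 13.2
ee_pos: [0.6157, -0.0381, 0.1029]
tool_rot: [1.57, 0.666, 1.862]
force: [0.0, 0.1, 0.3]
gripper_width: 0.5
```

```bash
python3 - <<'E'
from h import *
s=telemetry.observe();print(s["force"].round(2),inC(s["ee_pos"]).round(4),s["t"],s["q"].round(2),s["gripper_width"])
print(rel(tcpb(.059,PH),toolR(PH)))
f=imaging.grab_frame("side");save(f,"k.png",(200,120,340,270),4)
E
```

```text
[0.05 0.11 0.26] [[-1.000e-04 -1.353e-01  1.029e-01]] 13.2 [-0.41  0.38  1.51  0.68  1.86 -0.71] 0.5003343340384051
(array([2.376, 0.012, 0.006]), array([ 0.008, -0.004,  0.003]))
```

View pics/k.png

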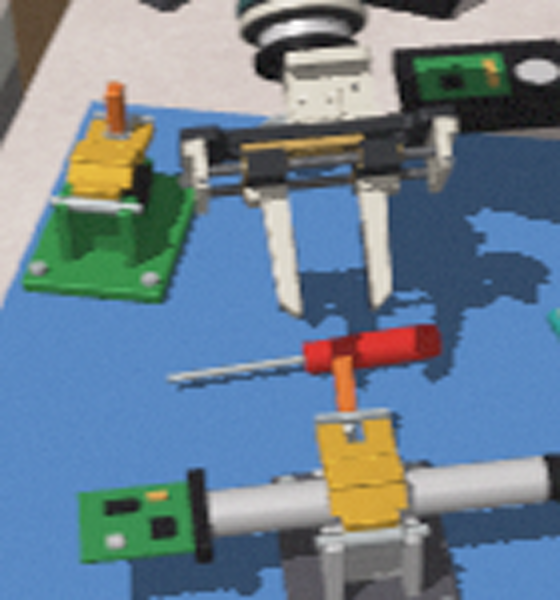

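The picture shows the fingers straddling the bolt's line, at (290..378, 300) in the crop, with the head at (343,370). I'll advance and grip.

>>> {"name": "step_arm", "arguments": {
  "commands": [
    [[0.8,0,0],[0,0,0]],
    [[1.5,0,0],[0,0,0]],
    [[2.1,0.01,0],[0,0,0]],
    [[2.38,0.01,0],[0,0,0]],
    [[2.38,0.01,0],[0,0,0]]
  ]
}}

```text
t: 13.75
ee_pos: [0.6021, 0.0074, 0.0668]
tool_rot: [1.57, 0.666, 1.863]
force: [0.2, -0.1, 0.3]
gripper_width: 0.501
```

>>> {"name": "step_arm", "arguments": {
  "commands": [
    [[0,0,0],[0,0,0]],
    [[0,0,0],[0,0,0]],
    [[0,0,0],[0,0,0]],
    [[0,0,0],[0,0,0]],
    [[0,0,0],[0,0,0]],
    [[0,0,0],[0,0,0]],
    [[0,0,0],[0,0,0]],
    [[0,0,0],[0,0,0]],
    [[0,0,0],[0,0,0]],
    [[0,0,0],[0,0,0]]
  ],
  "fingers": -1
}}

```text
t: 14.75
ee_pos: [0.6024, 0.0073, 0.067]
tool_rot: [1.569, 0.667, 1.862]
force: [4.8, -2.1, 0.4]
gripper_width: 0.12
```

```bash
python3 - <<'E'
from h import *
s=telemetry.observe();print(s["force"].round(2),s["moment"].round(2),inC(s["ee_pos"]).round(4),s["t"],s["gripper_width"]*93)
f=imaging.grab_frame("side");save(f,"l.png",(240,170,340,260),6)
E
```

```text
[ 4.82 -2.09  0.38] [-0.47 -0.62 -0.68] [[ 0.0001 -0.0879  0.067 ]] 14.75 11.165128254452581
```

View pics/l.png

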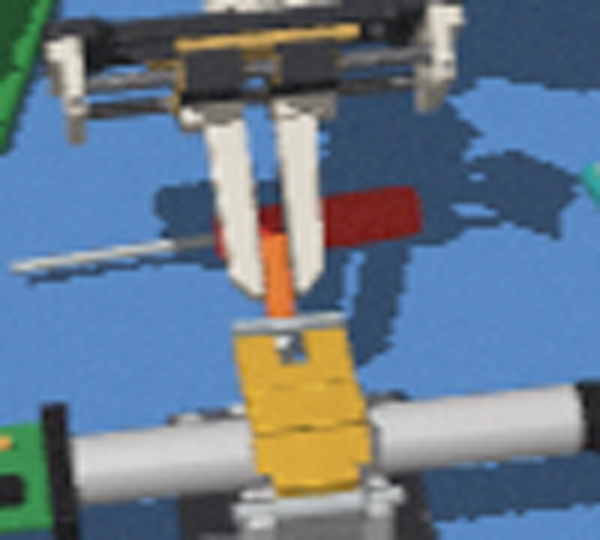

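>>> {"name": "step_arm", "arguments": {
  "commands": [
    [[-0.05,0,0.01],[0,0,0]],
    [[-0.12,0,0.01],[0,0,0]],
    [[-0.18,0,0.01],[0,0,0]],
    [[-0.24,0,0.01],[0,0,0]],
    [[-0.3,0,0.01],[0,0,0]],
    [[-0.36,0,0.01],[0,0,0]],
    [[-0.36,0,0.01],[0,0,0]]
  ]
}}

```text
t: 15.5
ee_pos: [0.6041, 0.0013, 0.0718]
tool_rot: [1.571, 0.665, 1.864]
force: [1.3, 8.9, -6.4]
gripper_width: 0.125
```

```bash
cat >> h.py <<'E'
def st():
    s=telemetry.observe();Rt=R.from_euler('xyz',s["tool_rot"]).as_matrix();c=inC(s["ee_pos"])[0]*1000
    d=M[:3,:3].T@Rt[:,0];til=np.arctan2(d[1],-d[2])
    ph=np.arctan2(-(c[1]+42),c[2]-30)
    print("t",round(s["t"],2),"F tool",(Rt.T@s["force"]).round(2),"F clamp",(M[:3,:3].T@s["force"]).round(2),"|F|",np.linalg.norm(s["force"]).round(1),"mom tool",(Rt.T@s["moment"]).round(2),"tcp C",c.round(2),"rad",np.hypot(c[1]+42,c[2]-30).round(2),"ph",ph.round(3),"tilt",til.round(3),"w",round(s["gripper_width"]*93,1),"q",s["q"].round(2))
    return s
E
python3 -c "
from h import *
st()"
```

```text
t 15.5 F tool [10.39  0.03  3.78] F clamp [ 3.76  8.2  -6.39] |F| 11.1 mom tool [ 0.07 -1.02 -0.4 ] tcp C [ 7.000e-02 -9.416e+01  7.175e+01] rad 66.82 ph 0.896 tilt 0.905 w 11.6 q [-0.36  0.37  1.59  0.69  1.78 -0.72]
```

>>> {"name": "step_arm", "arguments": {
  "commands": [
    [[-0.08,0,0.02],[0,0,0]],
    [[-0.13,0,0.02],[0,0,0]],
    [[-0.18,0,0.02],[0,0,0]],
    [[-0.23,0,0.02],[0,0,0]],
    [[-0.28,0,0.02],[0,0,0]],
    [[-0.3,0,0.02],[0,0,0]],
    [[-0.3,0,0.02],[0,0,0]]
  ]
}}

```text
t: 16.2
ee_pos: [0.6056, -0.0031, 0.0753]
tool_rot: [1.573, 0.664, 1.866]
force: [0.7, 11.7, -8.0]
gripper_width: 0.124
```

```bash
python3 -c "
from h import *
s=st()
for ph in [.9,.8,.7,.6,.5,.4,.3,.2,.1,.03,0]:
    print(ph,rel(tcpb(.0737,ph),toolR(ph),s))"
```

```text
t 16.2 F tool [13.54  0.49  4.1 ] F clamp [ 4.05 10.98 -7.96] |F| 14.2 mom tool [ 0.05 -1.03 -0.43] tcp C [  0.19 -98.84  75.31] rad 72.69 ph 0.898 tilt 0.907 w 11.5 q [-0.37  0.37  1.58  0.69  1.79 -0.72]
0.9 (array([-0.04 , -0.006, -0.008]), array([ 0.005, -0.026, -0.052]))
0.8 (array([-0.024,  0.288, -0.008]), array([ 0.006, -0.026, -0.768]))
0.7 (array([ 0.023,  0.579, -0.007]), array([ 0.008, -0.026, -1.484]))
0.6 (array([ 0.098,  0.864, -0.007]), array([ 0.009, -0.025, -2.201]))
0.5 (array([ 0.201,  1.14 , -0.006]), array([ 0.01 , -0.025, -2.917]))
0.4 (array([ 0.331,  1.405, -0.006]), array([ 0.011, -0.025, -3.633]))
0.3 (array([ 0.487,  1.655, -0.005]), array([ 0.013, -0.024, -4.349]))
0.2 (array([ 0.667,  1.888, -0.004]), array([ 0.014, -0.024, -5.065]))
0.1 (array([ 0.869,  2.102, -0.003]), array([ 0.015, -0.023, -5.782]))
0.03 (array([ 1.023,  2.24 , -0.003]), array([ 0.016, -0.023, -6.283]))
0 (array([ 1.092e+00,  2.295e+00, -2.000e-03]), array([ 0.016, -0.022, -6.498]))
```

>>> {"name": "step_arm", "arguments": {
  "commands": [
    [[-0.07,0.04,0],[0,0,-0.15]],
    [[-0.08,0.1,0],[0,0,-0.3]],
    [[-0.09,0.17,0],[0,0,-0.5]],
    [[-0.09,0.24,0],[0,0,-0.65]],
    [[-0.08,0.3,0],[0,0,-0.8]],
    [[-0.07,0.37,0],[0,0,-0.97]],
    [[-0.06,0.44,0],[0,0,-1.13]],
    [[-0.05,0.52,0],[0,0,-1.3]],
    [[-0.036,0.59,0],[0,0,-1.48]],
    [[-0.036,0.59,0],[0,0,-1.48]]
  ]
}}

```text
t: 17.2
ee_pos: [0.6026, 0.0062, 0.0867]
tool_rot: [1.575, 0.87, 1.869]
force: [3.1, 11.0, -11.7]
gripper_width: 0.121
```

```bash
cat > n.py <<'E'
from h import *
import sys
s=st()
rad=float(sys.argv[1])
for ph in map(float,sys.argv[2:]):
    a,b=rel(tcpb(rad,ph),toolR(ph),s);print(ph,a.round(3),b.round(2))
E
python3 n.py .0755 .7 .65 .6 .55 .5 .45 .4 .35 .3
```

```text
t 17.2 F tool [15.07 -0.2   6.21] F clamp [  6.14   9.6  -11.66] |F| 16.3 mom tool [ 0.08 -1.43 -0.25] tcp C [  0.   -88.98  86.73] rad 73.65 ph 0.692 tilt 0.701 w 11.2 q [-0.3   0.26  1.62  0.56  1.69 -0.65]
0.7 [-0.074 -0.025 -0.001] [ 0.01 -0.04 -0.01]
0.65 [-0.07   0.126 -0.   ] [ 0.01 -0.04 -0.37]
0.6 [-0.059  0.277  0.   ] [ 0.01 -0.04 -0.72]
0.55 [-0.04   0.427  0.   ] [ 0.02 -0.04 -1.08]
0.5 [-0.013  0.575  0.001] [ 0.02 -0.03 -1.44]
0.45 [0.021 0.723 0.001] [ 0.02 -0.03 -1.8 ]
0.4 [0.062 0.868 0.002] [ 0.02 -0.03 -2.16]
0.35 [0.11  1.011 0.002] [ 0.02 -0.03 -2.51]
0.3 [0.166 1.151 0.003] [ 0.02 -0.03 -2.87]
```

>>> {"name": "step_arm", "arguments": {
  "commands": [
    [[-0.045,0.05,0.015],[0,0,-0.18]],
    [[-0.045,0.12,0.025],[0,0,-0.37]],
    [[-0.04,0.2,0.03],[0,0,-0.54]],
    [[-0.033,0.27,0.03],[0,0,-0.72]],
    [[-0.023,0.35,0.03],[0,0,-0.9]],
    [[-0.013,0.42,0.03],[0,0,-1.08]],
    [[0,0.49,0.03],[0,0,-1.26]],
    [[0.013,0.565,0.03],[0,0,-1.44]],
    [[0.03,0.64,0.03],[0,0,-1.62]],
    [[0.046,0.71,0.03],[0,0,-1.8]],
    [[0.046,0.71,0.03],[0,0,-1.8]]
  ]
}}

```text
t: 18.3
ee_pos: [0.5982, 0.0215, 0.0962]
tool_rot: [1.581, 1.12, 1.876]
force: [2.2, 7.8, -13.1]
gripper_width: 0.127
```

```bash
python3 n.py .0752 .45 .4 .35 .3 .25 .2 .15 .1 .05
```

```text
t 18.3 F tool [14.75  0.41  4.44] F clamp [  4.34   6.82 -13.12] |F| 15.4 mom tool [ 0.08 -1.22  0.08] tcp C [  0.19 -73.13  96.17] rad 73.12 ph 0.44 tilt 0.451 w 11.8 q [-0.2   0.14  1.67  0.39  1.56 -0.54]
0.45 [-0.083 -0.03  -0.008] [ 0.02 -0.05 -0.  ]
0.4 [-0.079  0.12  -0.008] [ 0.02 -0.05 -0.36]
0.35 [-0.068  0.27  -0.007] [ 0.03 -0.05 -0.72]
0.3 [-0.049  0.42  -0.006] [ 0.03 -0.04 -1.08]
0.25 [-0.023  0.568 -0.006] [ 0.03 -0.04 -1.44]
0.2 [ 0.011  0.714 -0.005] [ 0.03 -0.04 -1.8 ]
0.15 [ 0.052  0.859 -0.004] [ 0.03 -0.04 -2.15]
0.1 [ 0.1    1.001 -0.003] [ 0.03 -0.04 -2.51]
0.05 [ 0.155  1.141 -0.003] [ 0.03 -0.04 -2.87]
```

>>> {"name": "step_arm", "arguments": {
  "commands": [
    [[-0.058,0.05,0.02],[0,0,-0.18]],
    [[-0.055,0.12,0.025],[0,0,-0.36]],
    [[-0.05,0.195,0.03],[0,0,-0.54]],
    [[-0.044,0.265,0.03],[0,0,-0.72]],
    [[-0.035,0.34,0.03],[0,0,-0.9]],
    [[-0.025,0.41,0.03],[0,0,-1.08]],
    [[-0.012,0.485,0.03],[0,0,-1.26]],
    [[0,0.56,0.03],[0,0,-1.44]],
    [[0.016,0.63,0.03],[0,0,-1.62]],
    [[0.034,0.705,0.03],[0,0,-1.8]],
    [[0.034,0.705,0.03],[0,0,-1.8]]
  ]
}}

```text
t: 19.4
ee_pos: [0.5932, 0.0384, 0.1016]
tool_rot: [1.604, 1.371, 1.901]
force: [3.2, 5.4, -13.3]
gripper_width: 0.127
```

```bash
python3 - <<'E'
from h import *
import os
os.system("python3 n.py .0746 .2 .17 .14 .11 .08 .05 .03 .01 -.01")
f=imaging.grab_frame("side");save(f,"m.png",(240,160,340,260),6)
E
```

```text
t 19.4 F tool [13.83  1.45  4.74] F clamp [  4.63   4.2  -13.29] |F| 14.7 mom tool [ 0.08 -1.23  0.23] tcp C [  0.24 -55.52 101.56] rad 72.82 ph 0.187 tilt 0.2 w 11.8 q [-0.07  0.04  1.72  0.19  1.46 -0.4 ]
0.2 [-0.071 -0.039 -0.011] [ 0.04 -0.06  0.  ]
0.17 [-0.07   0.051 -0.01 ] [ 0.04 -0.06 -0.21]
0.14 [-0.066  0.14  -0.009] [ 0.04 -0.06 -0.43]
0.11 [-0.059  0.23  -0.009] [ 0.04 -0.05 -0.64]
0.08 [-0.05   0.319 -0.008] [ 0.04 -0.05 -0.86]
0.05 [-0.038  0.407 -0.008] [ 0.04 -0.05 -1.07]
0.03 [-0.028  0.466 -0.007] [ 0.04 -0.05 -1.22]
0.01 [-0.018  0.525 -0.007] [ 0.04 -0.05 -1.36]
-0.01 [-0.006  0.584 -0.007] [ 0.04 -0.05 -1.5 ]
this script no longer has the robotException ignored in: <_io.TextIOWrapper mode='rw' encoding='UTF-8'>
Traceback (most recent call last):
BrokenPipeError: [Errno 32] Broken pipe
```

>>> {"name": "step_arm", "arguments": {
  "commands": [
    [[-0.068,0.01,0.02],[0,0,-0.11]],
    [[-0.07,0.051,0.025],[0,0,-0.21]],
    [[-0.068,0.095,0.025],[0,0,-0.32]],
    [[-0.066,0.14,0.025],[0,0,-0.43]],
    [[-0.063,0.185,0.025],[0,0,-0.54]],
    [[-0.059,0.23,0.025],[0,0,-0.64]],
    [[-0.055,0.275,0.025],[0,0,-0.75]],
    [[-0.05,0.319,0.025],[0,0,-0.86]],
    [[-0.044,0.363,0.025],[0,0,-0.96]],
    [[-0.038,0.407,0.025],[0,0,-1.07]],
    [[-0.033,0.437,0.025],[0,0,-1.14]],
    [[-0.033,0.437,0.025],[0,0,-1.14]]
  ]
}}

```text
t: 20.6
ee_pos: [0.5899, 0.0492, 0.1028]
tool_rot: [1.778, 1.528, 2.076]
force: [3.8, 2.9, -13.6]
gripper_width: 0.128
```

```bash
python3 - <<'E'
from h import *
s=st()
for ph in (.04,.02,0,-.01): print(ph,*rel(tcpb(.0746,ph),toolR(ph),s))
f=imaging.grab_frame("side");save(f,"m.png",(240,160,340,260),6)
E
```

```text
t 20.6 F tool [13.62  1.08  4.57] F clamp [  4.44   1.68 -13.6 ] |F| 14.4 mom tool [ 0.11 -1.46  0.38] tcp C [  0.16 -44.18 102.76] rad 72.8 ph 0.03 tilt 0.041 w 11.9 q [ 0.02  0.    1.75  0.04  1.41 -0.28]
0.04 [-0.072 -0.029 -0.007] [ 0.05  -0.064 -0.01 ]
0.02 [-0.072  0.031 -0.007] [ 0.051 -0.064 -0.154]
0 [-0.07   0.09  -0.006] [ 0.052 -0.063 -0.297]
-0.01 [-0.068  0.12  -0.006] [ 0.052 -0.063 -0.368]
```

View pics/m.png

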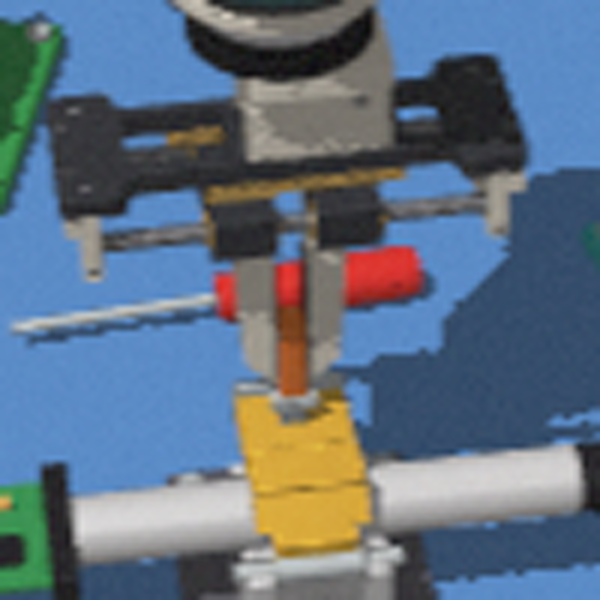

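>>> {"name": "step_arm", "arguments": {
  "commands": [
    [[-0.07,0.01,0.02],[0.01,-0.01,-0.05]],
    [[-0.07,0.03,0.02],[0.02,-0.02,-0.12]],
    [[-0.07,0.05,0.02],[0.03,-0.03,-0.18]],
    [[-0.07,0.07,0.02],[0.04,-0.04,-0.24]],
    [[-0.07,0.07,0.02],[0.04,-0.04,-0.24]],
    [[-0.07,0.07,0.02],[0.04,-0.04,-0.24]]
  ]
}}

```text
t: 21.25
ee_pos: [0.5891, 0.0514, 0.1029]
tool_rot: [2.08, 1.56, 2.373]
force: [4.9, 3.7, -12.5]
gripper_width: 0.127
```

```bash
python3 - <<'E'
from h import *
s=st()
f=imaging.grab_frame("top");C=cloud(f);h=cv2.cvtColor(f["color"],cv2.COLOR_RGB2HSV).astype(int)
E
```

```text
t 21.25 F tool [12.51  2.03  5.81] F clamp [  5.74   2.16 -12.52] |F| 13.9 mom tool [-0.   -1.45  0.49] tcp C [ 7.0000e-02 -4.1890e+01  1.0287e+02] rad 72.87 ph -0.001 tilt 0.009 w 11.9 q [ 0.04 -0.01  1.76  0.01  1.4  -0.25]
```

>>> {"name": "step_arm", "arguments": {
  "commands": [
    [[-0.04,0,0],[0.02,-0.03,0]],
    [[-0.02,0,0],[0.04,-0.06,0]],
    [[0.01,0,0],[0.04,-0.06,0]],
    [[0.04,0,0],[0.04,-0.06,0]],
    [[0.07,0,0],[0.04,-0.06,0]],
    [[0.1,0,0],[0.04,-0.06,0]],
    [[0.13,0,0],[0.04,-0.06,0]],
    [[0.16,0,0],[0.04,-0.06,0]],
    [[0.19,0,0],[0.04,-0.06,0]],
    [[0.22,0,0],[0.04,-0.06,0]],
    [[0.22,0,0],[0.04,-0.06,0]]
  ]
}}

```text
t: 22.4
ee_pos: [0.5887, 0.0517, 0.0961]
tool_rot: [1.387, 1.56, 1.674]
force: [7.8, 3.0, -9.5]
gripper_width: 0.127
```

```bash
python3 - <<'E'
from h import *
s=st()
print(*rel(tcpb(.065,0),toolR(0),s))
E
```

```text
t 22.4 F tool [9.49 0.52 8.34] F clamp [ 8.36  0.59 -9.47] |F| 12.6 mom tool [-0.03 -1.47  0.18] tcp C [ -0.27 -41.47  96.1 ] rad 66.1 ph -0.008 tilt 0.01 w 11.8 q [ 0.04 -0.01  1.77  0.01  1.38 -0.25]
[ 0.044 -0.021  0.011] [-0.025  0.014 -0.072]
```

>>> {"name": "step_arm", "arguments": {
  "commands": [
    [[-0.03,-0.01,0.015],[0,0,0]],
    [[-0.01,-0.02,0.03],[0,0,0]],
    [[0.01,-0.02,0.045],[0,0,0]],
    [[0.03,-0.02,0.045],[0,0,0]],
    [[0.05,-0.02,0.045],[0,0,0]],
    [[0.07,-0.02,0.045],[0,0,0]],
    [[0.09,-0.02,0.045],[0,0,0]],
    [[0.11,-0.02,0.045],[0,0,0]],
    [[0.13,-0.02,0.045],[0,0,0]],
    [[0.13,-0.02,0.045],[0,0,0]]
  ]
}}

```text
t: 23.4
ee_pos: [0.5895, 0.0516, 0.0931]
tool_rot: [1.49, 1.56, 1.777]
force: [-5.0, 2.7, -3.9]
gripper_width: 0.125
```

```bash
python3 - <<'E'
from h import *
s=st()
E
```

```text
t 23.4 F tool [ 3.93  4.   -4.  ] F clamp [-3.99  4.05 -3.89] |F| 6.9 mom tool [-0.05  0.92  0.94] tcp C [  0.42 -41.78  93.06] rad 63.06 ph -0.003 tilt 0.01 w 11.7 q [ 0.04 -0.    1.77  0.01  1.37 -0.25]
```

>>> {"name": "step_arm", "arguments": {
  "commands": [
    [[-0.01,0.01,-0.01],[0,0,0]],
    [[0.0,0.01,-0.015],[0,0,0]],
    [[0.01,0.01,-0.015],[0,0,0]],
    [[0.02,0.01,-0.015],[0,0,0]],
    [[0.03,0.01,-0.015],[0,0,0]],
    [[0.04,0.01,-0.015],[0,0,0]],
    [[0.04,0.01,-0.015],[0,0,0]]
  ]
}}

```text
t: 24.1
ee_pos: [0.5892, 0.0517, 0.0923]
tool_rot: [1.436, 1.56, 1.723]
force: [0.1, 0.6, 0.4]
gripper_width: 0.125
```

```bash
python3 - <<'E'
from h import *
s=st()
f=imaging.grab_frame("side");save(f,"o.png",(250,190,330,260),8)
E
```

```text
t 24.1 F tool [-0.38  0.53  0.31] F clamp [0.31 0.53 0.39] |F| 0.7 mom tool [-0.08  0.04  0.39] tcp C [  0.23 -41.64  92.32] rad 62.33 ph -0.006 tilt 0.01 w 11.7 q [ 0.04 -0.    1.77  0.01  1.37 -0.25]
```

View pics/o.png

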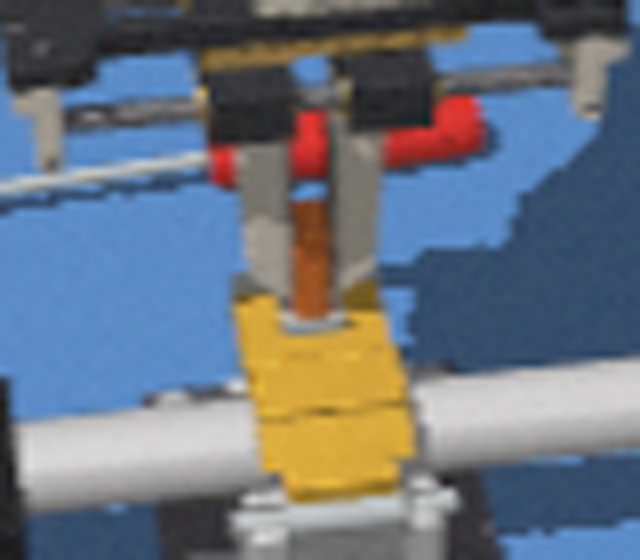

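>>> {"name": "step_arm", "arguments": {
  "commands": [
    [[0.01,0.01,0],[0,0,0]],
    [[0.02,0.01,0],[0,0,0]],
    [[0.02,0.01,0],[0,0,0]],
    [[0.02,0.01,0],[0,0,0]]
  ]
}}

```text
t: 24.55
ee_pos: [0.5893, 0.0517, 0.0921]
tool_rot: [1.411, 1.561, 1.698]
force: [-1.6, -2.4, 3.7]
gripper_width: 0.126
```

```bash
python3 - <<'E'
from h import *
s=st()
E
```

```text
t 24.55 F tool [-3.69 -1.8  -2.26] F clamp [-2.27 -1.83  3.67] |F| 4.7 mom tool [-0.08  0.4  -0.07] tcp C [  0.28 -41.59  92.05] rad 62.05 ph -0.007 tilt 0.01 w 11.7 q [ 0.04 -0.    1.77  0.01  1.37 -0.25]
```

The contact is solid and the washer carries the spring load. I'll release and retreat straight up.

>>> {"name": "step_arm", "arguments": {
  "commands": [
    [[-0.01,0,0],[0,0,0]],
    [[-0.01,0,0],[0,0,0]],
    [[-0.01,0,0],[0,0,0]],
    [[-0.01,0,0],[0,0,0]],
    [[-0.01,0,0],[0,0,0]],
    [[-0.01,0,0],[0,0,0]],
    [[-0.01,0,0],[0,0,0]],
    [[-0.01,0,0],[0,0,0]]
  ],
  "fingers": -0.1
}}

```text
t: 25.35
ee_pos: [0.5892, 0.0517, 0.0923]
tool_rot: [1.412, 1.561, 1.699]
force: [0.2, 0.2, 1.1]
gripper_width: 0.449
```

>>> {"name": "step_arm", "arguments": {
  "commands": [
    [[-0.3,0,0],[0,0,0]],
    [[-1,0,0],[0,0,0]],
    [[-2,0,0],[0,0,0]],
    [[-3.2,0,0],[0,0,0]],
    [[-4.5,0,0],[0,0,0]],
    [[-5.5,0,0],[0,0,0]],
    [[-5.5,-2,0],[0,0,0]],
    [[-5.5,-4,0],[0,0,0]],
    [[-5.5,-5,0],[0,0,0]],
    [[-5.5,-5,0],[0,0,0]]
  ]
}}

```text
t: 26.35
ee_pos: [0.6253, -0.0724, 0.2298]
tool_rot: [1.344, 1.561, 1.628]
force: [0.8, -0.6, -0.3]
gripper_width: 0.447
```

```bash
python3 - <<'E'
from h import *
s=st()
f=imaging.grab_frame("side");F=imaging.grab_frame("top")
save(f,"p.png",(235,170,345,280),5)
for c,g in(("side",f),("top",F)):
    C=cloud(g);h=cv2.cvtColor(g["color"],cv2.COLOR_RGB2HSV).astype(int);near=np.hypot(C[...,0]-.57,C[...,1]-.09)<.12
    orr=near&(h[...,1]>150)&(h[...,0]>5)&(h[...,0]<16)&(C[...,2]>.06);P=inC(C[orr])*1000
    if len(P):print(c,"bolt",len(P),P.mean(0).round(1),P.min(0).round(1),np.percentile(P,95,0).round(1))
    P=inC(C.reshape(-1,3))*1000;S=h.reshape(-1,3)[:,1]
    grn=(h[...,0]>45)&(h[...,0]<80)&(h[...,1]>120)&(np.hypot(C[...,0]-.75,C[...,1]-.14)<.08)&(C[...,2]>.03)
    print("board",inC(C[grn]).mean(0).round(4))
Z=np.load("f0.npz")
for c in("side","top"):
    g={k[len(c):]:Z[k] for k in Z.files if k.startswith(c)};C=cloud(g);h=cv2.cvtColor(g["color"],cv2.COLOR_RGB2HSV).astype(int)
    grn=(h[...,0]>45)&(h[...,0]<80)&(h[...,1]>120)&(np.hypot(C[...,0]-.75,C[...,1]-.14)<.08)&(C[...,2]>.03)
    print("board0",inC(C[grn]).mean(0).round(4))
E
```

```text
t 26.35 F tool [ 0.26 -0.8   0.6 ] F clamp [ 0.59 -0.8  -0.27] |F| 1.0 mom tool [ 0.01  0.05 -0.03] tcp C [  -0.76 -170.87  229.8 ] rad 237.75 ph 0.573 tilt 0.009 w 41.6 q [-0.16  0.02  1.53  0.01  1.6  -0.44]
side bolt 52 [  0.8 -34.9 107.1] [ -3.4 -50.6  86.1] [  4.6 -28.9 121.1]
board [0.1468 0.0033 0.065 ]
top bolt 25 [ -0.2 -41.5 116.1] [ -5.9 -49.5  73.2] [  5.4 -34.3 121. ]
board [0.1467 0.0006 0.0636]
board0 [0.1468 0.0039 0.0654]
board0 [0.1467 0.0009 0.0638]
```

View pics/p.png

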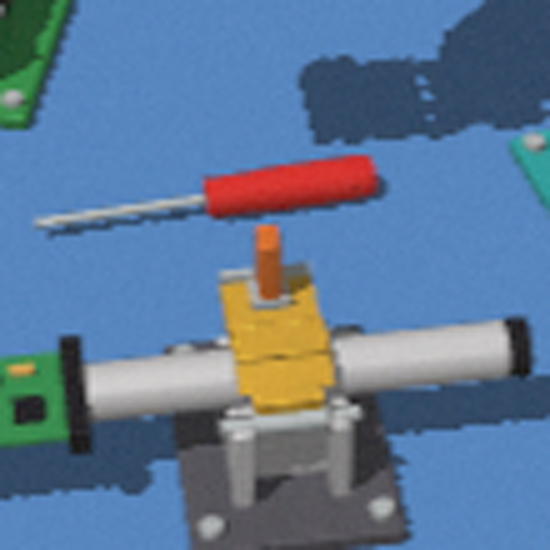

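The picture shows the bolt upright in the slot at (268,265), with the washer at (270,298) in front of the lips and the saddle flat on the tube. The boom and screwdriver haven't moved, so I'm handing in.

```bash
python3 -c "
from h import *
print(finish_job())"
```

```text
the job is handed in; nothing more can be done
None
```

The boom is clamped and the job is handed in, at about 26 s of the 72 s allowed.

- **Saddle:** I swung it closed and pressed the pad for about a second. The vertical force settled at 12.3 N, about 13 N including the sideways part. Forces are only reported at the end of each move, so short peaks in between would not show.
- **Bolt:** I pulled it out about 13.7 mm and swung it upright while still pulling. Then I eased it down until the force on the gripper was near zero, which means the washer was carrying the spring. I pushed down lightly (about 4 N), felt solid contact, and let go.

**Last checks:**
- The bolt stands upright at y -41.5 mm in the clamp's frame (nominal -42).
- Its head top is at about 121 mm, against 119 mm expected when seated.
- The washer sits behind the lips.
- The green circuit board on the boom is within 0.6 mm of where it started.
- The screwdriver looks untouched, and the robot was clear with nothing in contact. I did not measure the other bystanders.

**Disagreements:**
- The two cameras differed by 2–3 mm in height and depth.
- Just before release, the gripper position put the bolt about 3 mm out, against 2 mm expected. I put this down to a small slip in the grip.
- Sideways forces reached 8 N along the tube while I lowered the bolt. I reduced them before letting go.

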